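Set up the toy car park on the shop's display table

TASK

Set up the toy car park: park the bus lengthwise in the middle of the ground floor and push the four wooden columns fully down onto the four spigots; once these are done, lay the upper deck flat, centred and square on top of the four columns. Then stand every toy car that is there on the upper deck, on its wheels, and leave the other goods on the table where they are.

Things in the scene. Friction and masses are not known exactly. Their poses are not given: they have to be found in the camera images.
- base: ground floor of a wooden toy car park, fixed: plywood board 190 (x) x 210 (y) x 14 mm with four upright round spigots, 28 mm diameter, 32 mm tall, tapering to 20 mm over the top 4 mm. Two white lines along y mark the bus bay in the middle. Origin: centre of its underside, on the table; z up; y is its long direction
- spigot1 (a point): foot of a spigot: on its axis at the board's top face, 14 mm above the table (base frame x -62 mm, y -75 mm); the spigot's top is 32 mm higher
- spigot2 (a point): foot of a spigot: on its axis at the board's top face, 14 mm above the table (base frame x -62 mm, y +75 mm); the spigot's top is 32 mm higher
- spigot3 (a point): foot of a spigot: on its axis at the board's top face, 14 mm above the table (base frame x +62 mm, y -75 mm); the spigot's top is 32 mm higher
- spigot4 (a point): foot of a spigot: on its axis at the board's top face, 14 mm above the table (base frame x +62 mm, y +75 mm); the spigot's top is 32 mm higher
- column1: one of four alike round wooden columns: straight tube open at both ends, outer diameter 44 mm, bore 32 mm, 80 mm long, about 80 g, at first standing on the table. Origin: centre of its lower end; z along its axis; either end may go down. Any column fits any spigot
- column2: one of four alike round wooden columns: straight tube open at both ends, outer diameter 44 mm, bore 32 mm, 80 mm long, about 80 g, at first standing on the table. Origin: centre of its lower end; z along its axis; either end may go down. Any column fits any spigot
- column3: one of four alike round wooden columns: straight tube open at both ends, outer diameter 44 mm, bore 32 mm, 80 mm long, about 80 g, at first standing on the table. Origin: centre of its lower end; z along its axis; either end may go down. Any column fits any spigot
- column4: one of four alike round wooden columns: straight tube open at both ends, outer diameter 44 mm, bore 32 mm, 80 mm long, about 80 g, at first standing on the table. Origin: centre of its lower end; z along its axis; either end may go down. Any column fits any spigot
- deck: upper deck: plywood sheet 180 (x) x 200 (y) x 8 mm, 260 g; kerb 5 wide, 6 high round its edge; mid-top a lifting rib 14 thick (x), 90 long (y), 40 high (top at 48 mm). Lies on the table, rib up. Origin: centre of underside; on the columns it is 94 mm above the table, long side along the base's, either way round. Beside the rib two cars fit in line on each side (centres x +-54, y +-48 mm)
- bus: blue painted toy bus, solid, 110 mm long (x), 46 mm wide (y), 48 mm high, about 160 g. Origin: centre of its underside at wheel bottoms; nose to -x. Plain flat sides
- car1: blue painted toy car, solid, 66 mm long (x), 42 mm wide (y), 38 mm high, about 90 g; lower body 24 mm high, cabin (40 mm wide) over the rear-middle (x -14 to +28 mm). Origin: centre of its underside at wheel bottoms; nose to -x. May be absent
- car2: blue painted toy car, solid, 66 mm long (x), 42 mm wide (y), 38 mm high, about 90 g; lower body 24 mm high, cabin (40 mm wide) over the rear-middle (x -14 to +28 mm). Origin: centre of its underside at wheel bottoms; nose to -x. May be absent
- car3: blue painted toy car, solid, 66 mm long (x), 42 mm wide (y), 38 mm high, about 90 g; lower body 24 mm high, cabin (40 mm wide) over the rear-middle (x -14 to +28 mm). Origin: centre of its underside at wheel bottoms; nose to -x. May be absent
- tin: jar, 68 mm diameter, 60 mm high, loose, not part of the job: leave it where it is. Origin: centre of its underside
- game_box: flat green box 60 x 90 x 30 mm, loose, not part of the job: leave it where it is. Origin: centre of its underside
- toy_pack: cardboard toy pack 80 x 110 x 50 mm, loose, not part of the job: leave it where it is. Origin: centre of its underside
- skittle: wooden skittle, 64 mm diameter, 142 mm high, loose, not part of the job: leave it where it is. Origin: centre of its underside
- pen_mug: white cup, 76 mm diameter, 85 mm high, loose, not part of the job: leave it where it is. Origin: centre of its underside

How it is judged:
By the outcome, as a careful person would: the job done as asked, in the order asked, and still so for the second after the job is handed in, with the robot touching nothing.
Of car1, car2, car3 only 1 to 3 are there at a start; the rules pass over those that are not, and their reading is None.
At some moment in a run one of car1, car2, car3 may be knocked a few centimetres aside while the robot is not near it.
Once in a run the grip may slacken for a moment while it holds something.
It also fails if it takes over 210 s, if anything falls off the work surface, if the arm or the gripper's body presses on something with over 40 N, if the wrist force passes 120 N, or if a joint passes its speed limit or range.

ROBOT

A 6-joint arm with a two-finger parallel gripper is mounted at the origin on the work surface. World frame = base frame: x ahead of the robot, y to its left, z up, the work surface at z = 0. Lengths are in m, angles in rad, forces in N, time in s.
With the tool pointing down it reaches from about 0.325 to 0.775 m from the base axis. Payload 9.3 kg.
Tool frame: the origin (TCP) lies midway between the tips of the shut fingers; the grasp point (between the pads) lies 19 mm behind it (pinch_z is the distance from the TCP to the grasp point, in m); z points along the fingers, y is the line along which they close (so a half turn about z gives the same grasp; the last joint's range is limited). The gripper opens to 85 mm and grips with 20 to 120 N. Pads are 22 mm wide; open, the fingers measure 114 mm over their backs; the gripper's body (76 mm by 85 mm) begins 54 mm behind the grasp point. The pads swing forward as they close: fully open they stand 13 mm farther back than shut.
Start: joints at [1.169, 0.259, 0.021, 1.334, 0, 1.418], TCP at [0.135, 0.533, 0.231] pointing down, gripper open.
Joint ranges: [-3.04, 3.04], [-0.91, 1.82], [-1.04, 1.36], [-1.92, 1.95], [-1.52, 1.45], [-3.14, 3.14]. Speed limits (rad/s): [2.22, 2.22, 2.79, 3.14, 3.14, 3.14].

INTERFACE

Orientations are given as a rotation vector (axis times angle).
In Python, from workcell import sense, get_image, sign_off, look_for, pinch_z gives the robot as it stands.
- The arm moves only by the shell command python3 -m creep 'ROWS'. ROWS is JSON, a list of rows, each a list of 7 numbers: the closure, from 0 (fully open) to 1 (shut), then the shift along the tool's x, y, z in m, then the turn, a rotation vector about the tool's x, y, z in degrees. In form: [[fingers, x, y, z, wx, wy, wz], ...]. A call has 1 to 8 rows; each row is the pose to reach, as a shift and turn from the pose commanded when the call began, along the tool's axes at that moment; what a row does not reach only later rows make up. A row lasts 1/8 s, in which the tool goes at most 62.5 mm and 10.7 degrees, less where a joint would pass 70% of its speed; a pose out of reach is approached as far as the arm can. A call with a gripper value outside its range is refused whole. The fingers move at their own pace and stop on an object; the grip force is fixed at half the most. Time passes only in rows, so rows that repeat a pose let the fingers close. It gives the time, the measured TCP pose, the force, the opening and the grip force at its end, in the units of the state.
- sense(): the state, without advancing time (a new reading comes with each control period).
- get_image(name): name is "scene" or "top" or "wrist"; returns a dict with "image" (400x640x3 uint8, red, green, blue), "z_map" (400x640 float32, m along the optical axis (not along the pixel's ray), 0 where there is no reading), "intrinsics" (3x3 intrinsics, pixels), "extrinsics" (4x4, takes a point from camera to world coordinates). Camera axes: x right, y up, looking along -z (the intrinsics and any distortion apply to the point x, -y, -z); pixel columns grow to the right and rows downward; lengths in m; the calibration is good to about 2 mm. The wrist camera is an equidistant fisheye: a pixel r from the principal point sees the ray r / f radians off the axis. A picture is of the moment at which its call begins.
- sign_off(): hands the job in; it is judged then, once.
Trained networks look in the newest picture that a camera, given by its name, has taken for a name from the list of things; names that differ only in an ending like _2 or _b are one class to them, and where a whole thing is asked for, a point or a joint stands for the part that bears it (a point fixed in the world has none). Each returns a list of dicts, best first, with "conf" (0 to 1); they miss things now and then, are a little off and sometimes report something else, mostly with a low value. They report only what shows in the picture. A call takes as long as a camera call.
- look_for(camera, thing): "location" ([x, y, z] in m, in world coordinates, good to about 4 mm: the middle of the surface that is visible of it).
The state is a dict: "time": time; "qpos": joint angles; "qd": joint speeds; "effort": joint torques, N m; "eef_pos": TCP position; "orientation": TCP orientation; "wrist_force": force on the tool from outside, world axes, zero at the start; "torque": the same for the moment, N m; "opening": finger opening in m; "grasp_force": force on a finger pad.
Only numpy, scipy, OpenCV 4.12 (cv2) and the standard library are available. Lean on these libraries where they do the work, as an engineer would, in place of code of your own. Each camera call takes 0.05 s, during which the arm holds its last target. There are 200 camera calls.

## Working session

There is one attempt and no reset: what is moved stays moved. The work goes in short steps, Python scripts to look and compute and a shell command to move; the robot and the scene stay as the last step left them, time stands still between calls to the robot, and variables do not carry over. Pictures are saved under pics/ and viewed, at most 14 in all, crops included, and the job is handed in when it is done.

```bash
ls; mkdir -p pics; cat > h.py <<'E'
import numpy as np, cv2
from scipy.spatial.transform import Rotation as R
from workcell import sense, get_image, sign_off, look_for, pinch_z
def cloud(d):
    z=d["z_map"];K=d["intrinsics"];T=d["extrinsics"]
    v,u=np.indices(z.shape)
    p=np.stack([(u-K[0,2])/K[0,0]*z,-(v-K[1,2])/K[1,1]*z,-z],-1)
    w=p@T[:3,:3].T+T[:3,3]; w[z==0]=np.nan
    return w
E
python3 - <<'E'
from h import *
s=sense(); print(s, pinch_z)
for n in("top","scene"):
    d=get_image(n); cv2.imwrite(f"pics/{n}0.png",d["image"][:,:,::-1])
    np.savez(f"{n}0.npz",**d)
    if n=="top":print(d["extrinsics"],d["intrinsics"])
    for t in["base","column1","deck","bus","car1","tin","game_box","toy_pack","skittle","pen_mug"]:
        print(n,t,[(np.round(r["location"],3).tolist(),round(r["conf"],2)) for r in look_for(n,t)])
E
```

```text
pics
{'time': 0.0, 'qpos': array([1.16940927e+00, 2.59225400e-01, 2.07386932e-02, 1.33369111e+00,
       2.14716532e-05, 1.41821507e+00]), 'qd': array([-0.00147449,  0.00091781,  0.00071307, -0.00165821, -0.00084037,
       -0.00156573]), 'effort': array([-2.11001403e-03, -5.55642021e+01,  3.44523883e+01,  1.36976328e-02,
       -1.49485609e-04, -2.62570535e-05]), 'eef_pos': array([0.13531213, 0.53280323, 0.23063904]), 'orientation': array([-3.89766445e-01, -3.11691818e+00,  2.07783601e-03]), 'wrist_force': array([-0.40041933, -0.44275577, -0.11540436]), 'torque': array([-0.00981421,  0.01124274,  0.02138918]), 'grasp_force': 0.0, 'opening': 0.08544500450109513} 0.0187
[[ 0.03005134  0.98730313 -0.15597898  0.36545733]
 [-0.99945679  0.03179264  0.00868036 -0.06341035]
 [ 0.01352913  0.1556334   0.98772223  1.27853272]
 [ 0.          0.          0.          1.        ]] [[430.52863363   0.         318.88458114]
 [  0.         430.52863363 198.28753981]
 [  0.           0.           1.        ]]
top base [([0.6, 0.025, 0.013], 0.87), ([0.436, 0.157, 0.047], 0.46)]
top column1 [([0.609
[... 763 characters left out ...]
([0.448, -0.394, 0.056], 0.73), ([0.564, -0.236, 0.052], 0.72), ([0.608, 0.017, 0.016], 0.65), ([0.556, -0.435, 0.058], 0.61)]
scene deck [([0.625, 0.305, 0.01], 0.68)]
scene bus [([0.446, 0.152, 0.048], 0.87), ([0.416, 0.289, 0.031], 0.26)]
scene car1 [([0.673, -0.229, 0.03], 0.92), ([0.453, -0.164, 0.041], 0.64), ([0.565, -0.356, 0.034], 0.62), ([0.607, 0.016, 0.014], 0.56)]
scene tin [([0.685, -0.336, 0.06], 0.61), ([0.67, -0.228, 0.03], 0.33)]
scene game_box [([0.417, 0.289, 0.029], 0.66), ([0.447, 0.15, 0.047], 0.59)]
scene toy_pack [([0.808, -0.018, 0.048], 0.79), ([0.45, -0.395, 0.056], 0.62)]
scene skittle [([0.795, 0.154, 0.073], 0.95)]
scene pen_mug [([0.313, -0.404, 0.055], 0.55)]
```

View pics/top0.png

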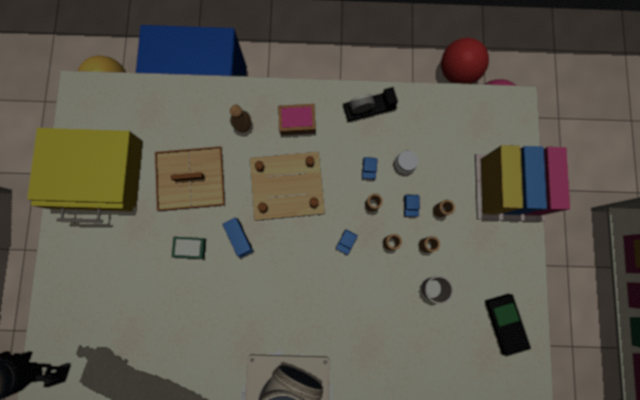

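```bash
python3 - <<'E'
from h import *
W={}
for n in("top","scene"):
    d=dict(np.load(f"{n}0.npz")); w=cloud(d); W[n]=w
    z=w[...,2]; print(n,"table z",np.nanmedian(z[(abs(z)<.02)]))
    def rect(nm,c,r,lo,hi):
        m=(np.hypot(w[...,0]-c[0],w[...,1]-c[1])<r)&(z>lo)&(z<hi)
        p=w[m]
        q=(p[:,:2]*1000).astype(np.float32)
        (c0,sz,a)=cv2.minAreaRect(q)
        print(nm,len(p),"ctr",np.round(c0,1),"size",np.round(sz,1),"ang",round(a,1),"mean",np.round(p.mean(0)*1000,1), "med z",round(np.median(p[:,2])*1000,1))
    rect("base",(.6,.025),.15,.008,.02)
    rect("spig",(.6,.025),.15,.04,.055)
    for i,c in enumerate([(.437,-.387),(.549,-.232),(.54,-.432),(.441,-.287)]): rect(f"col{i}",c,.04,.074,.09)
    rect("deck",(.609,.314),.16,.004,.02); rect("rib",(.609,.314),.1,.04,.06)
    rect("bus",(.44,.158),.075,.04,.06)
    for i,c in enumerate([(.551,-.341),(.438,-.154),(.655,-.215)]):
        rect(f"car{i} cabin",c,.05,.033,.045); rect(f"car{i} all",c,.05,.012,.045)
E
```

```text
top table z 0.0009319052394975991
base 3993 ctr [601.1  21.1] size [250.9 260.8] ang 27.0 mean [599.7  24.2  14.4] med z 14.5
spig 274 ctr [602.   24.7] size [150.6 175.4] ang 7.6 mean [599.8  25.8  45.8] med z 45.8
col0 111 ctr [ 437.5 -391.3] size [41.6 42.7] ang 1.3 mean [ 437.2 -390.5   80.2] med z 80.3
col1 93 ctr [ 552.  -230.7] size [40.6 42.2] ang 4.2 mean [ 552.6 -230.1   80.2] med z 80.5
col2 102 ctr [ 541.4 -434.4] size [40.2 42.9] ang 3.9 mean [ 541.6 -435.1   80.5] med z 81.0
col3 102 ctr [ 439.9 -285.1] size [42.4 42. ] ang 87.2 mean [ 439.9 -284.8   80.2] med z 80.4
deck 4113 ctr [610.6 313.3] size [316.7 309.8] ang 63.9 mean [612.6 316.7   9. ] med z 8.6
rib 165 ctr [614.7 315.9] size [16.  90.7] ang 6.8 mean [613.8 315.1  47.2] med z 47.4
bus 590 ctr [442.2 159.4] size [105.9  45.3] ang 27.8 mean [441.8 158.7  48.2] med z 48.2
car0 cabin 200 ctr [ 559.1 -346.7] size [42.6 41.7] ang 1.9 mean [ 558.5 -346.1   38.4] med z 38.6
car0 all 332 ctr [ 551.  -346.9] size [63.3 42.6] ang 1.6 mean [ 549.5 -345.    32.8] med z 35.7
car1 cabin 205 ctr [ 444.8 -160. ] size [41.1 42
[... 1098 characters left out ...]
  48. ] med z 48.5
bus 557 ctr [443.2 157.6] size [105.9  49.2] ang 29.4 mean [445.2 155.9  48.3] med z 48.6
car0 cabin 357 ctr [ 560.8 -347.7] size [42.7 43.7] ang 89.9 mean [ 560.6 -348.6   38.6] med z 38.7
car0 all 643 ctr [ 552.6 -347.9] size [66.8 43.1] ang 1.4 mean [ 558.7 -350.6   31.8] med z 36.1
car1 cabin 258 ctr [ 444.9 -161. ] size [41.  45.3] ang 62.6 mean [ 446.5 -162.2   38.8] med z 38.9
car1 all 453 ctr [ 438.9 -158.4] size [42.4 67.8] ang 63.6 mean [ 447.3 -163.7   32.2] med z 36.3
car2 cabin 343 ctr [ 668.5 -222.8] size [42.8 42.2] ang 0.5 mean [ 669.4 -223.4   38.4] med z 38.4
car2 all 635 ctr [ 661.4 -223.2] size [44.6 67. ] ang 89.2 mean [ 666.3 -225.9   31.4] med z 35.5
```

The top picture shows the base at px (287,186), deck at (190,178), bus at (237,237), four columns at (373,203), (392,243), (430,244) and (445,208), and three cars at (370,168), (412,205) and (347,241). The other goods stand clear of these. I'll fit the base from its spigots and plan the bus move.

```bash
cat >> h.py <<'E'
def Rd(psi):  # tool down, tool y at world angle psi (deg)
    a=np.radians(psi); y=np.array([np.cos(a),np.sin(a),0]); z=np.array([0,0,-1.]); return np.stack([np.cross(y,z),y,z],1)
def plan(*wps, start=None):
    """wps (x,y,z in mm, psi deg): prints shift (m) and turn (deg) of each from the one before"""
    s=sense(); p=s["eef_pos"]; Rm=R.from_rotvec(s["orientation"]).as_matrix()
    y=Rm[:,1]; print("now",np.round(p*1000,1),"psi",round(np.degrees(np.arctan2(y[1],y[0])),1),"t",round(s["time"],1),"open",round(s["opening"]*1000,1),"grip",round(s["grasp_force"],1),"F",np.round(s["wrist_force"],1))
    for w in wps:
        q=np.array(w[:3])/1000; Rn=Rd(w[3])
        d=np.round(Rm.T@(q-p),4); t=np.round(R.from_matrix(Rm.T@Rn).as_rotvec(degrees=True),1)
        print(w,"->",d.tolist(),t.tolist()); p,Rm=q,Rn
E
python3 - <<'E'
from h import *
B=np.array([[-62,-75],[-62,75],[62,-75],[62,75]])/1000.
for n in("top","scene"):
    w=cloud(dict(np.load(f"{n}0.npz"))); z=w[...,2]
    c,a=np.array([.602,.0237]),np.radians(7.3)
    for k in range(3):
        M=np.array([[np.cos(a),-np.sin(a)],[np.sin(a),np.cos(a)]]); P=[]
        for b in B:
            e=c+M@b; m=(np.hypot(w[...,0]-e[0],w[...,1]-e[1])<.02)&(z>.043)
            P.append(w[m][:,:2].astype(np.float32)); P[-1]=np.array(cv2.minEnclosingCircle(P[-1])[0])
        P=np.array(P); c=P.mean(0); d=(P-c); a=np.arctan2((B[:,0]*d[:,1]-B[:,1]*d[:,0]).sum(),(B*d).sum())
    print(n,np.round(c*1000,1),np.degrees(a),np.round(P*1000,1).tolist())
plan((443,159,140,118.5),(443,159,7,118.5),(443,159,90,118.5),(602,23.7,110,187.3),(602,23.7,22,187.3))
E
```

```text
top [601.1  24.5] 7.212470220067453 [[548.9, -57.5], [530.3, 90.6], [671.7, -42.1], [653.4, 107.2]]
scene [602.1  22.8] 7.3542669570521495 [[550.5, -59.5], [531.4, 88.7], [672.6, -43.3], [654.2, 105.1]]
now [135.4 533.1 231.3] psi 75.7 t 1.1 open 85.4 grip 0.0 F [ 0.3 -1.   0.5]
(443, 159, 140, 118.5) -> [-0.3902, -0.2868, 0.0913] [-0.0, -0.0, -42.8]
(443, 159, 7, 118.5) -> [0.0, 0.0, 0.133] [0.0, 0.0, 0.0]
(443, 159, 90, 118.5) -> [0.0, 0.0, -0.083] [0.0, 0.0, 0.0]
(602, 23.7, 110, 187.3) -> [-0.0752, -0.1948, -0.02] [0.0, 0.0, -68.8]
(602, 23.7, 22, 187.3) -> [0.0, 0.0, 0.088] [0.0, 0.0, 0.0]
```

```bash
python3 -m creep '[[0,-0.06,-0.045,0.01,0,0,-7],[0,-0.12,-0.09,0.03,0,0,-14],[0,-0.18,-0.135,0.05,0,0,-21],[0,-0.24,-0.18,0.07,0,0,-28],[0,-0.3,-0.225,0.08,0,0,-36],[0,-0.36,-0.265,0.09,0,0,-42.8],[0,-0.39,-0.287,0.091,0,0,-42.8],[0,-0.39,-0.287,0.091,0,0,-42.8]]'
python3 -m creep '[[0,-0.0,0,0,0,0,0],[0,0,0,0,0,0,0]]'
python3 - <<'E'
from h import *
plan((443,159,140,118.5),(443,159,7,118.5))
E
```

```text
time: 2.1
eef_pos: [0.444, 0.1569, 0.1403]
orientation: [-0.773, 3.044, 0.0]
wrist_force: [1.0, 0.9, 0.9]
opening: 0.0853
grasp_force: 0.0
time: 2.35
eef_pos: [0.4425, 0.1588, 0.1402]
orientation: [0.773, -3.044, -0.0]
wrist_force: [-0.4, -0.7, -0.6]
opening: 0.0853
grasp_force: 0.0
now [442.5 158.8 140.2] psi 118.5 t 2.4 open 85.3 grip 0.0 F [-0.4 -0.7 -0.6]
(443, 159, 140, 118.5) -> [-0.0006, -0.0001, 0.0002] [0.0, -0.0, -0.0]
(443, 159, 7, 118.5) -> [0.0, 0.0, 0.133] [0.0, 0.0, 0.0]
```

```bash
python3 -m creep '[[0,0,0,0.05,0,0,0],[0,0,0,0.1,0,0,0],[0,0,0,0.133,0,0,0],[0,0,0,0.133,0,0,0],[0.7,0,0,0.133,0,0,0],[0.7,0,0,0.133,0,0,0],[0.7,0,0,0.133,0,0,0],[0.7,0,0,0.133,0,0,0]]'
python3 -m creep '[[1,0,0,0,0,0,0],[1,0,0,0,0,0,0],[1,0,0,-0.03,0,0,0],[1,0,0,-0.06,0,0,0],[1,0,0,-0.083,0,0,0],[1,0,0,-0.083,0,0,0]]'
```

```text
time: 3.35
eef_pos: [0.4436, 0.1593, 0.009]
orientation: [-0.774, 3.042, 0.0]
wrist_force: [-2.3, 1.0, 9.0]
opening: 0.0443
grasp_force: 60.8
time: 4.1
eef_pos: [0.4439, 0.159, 0.0922]
orientation: [-0.773, 3.041, -0.001]
wrist_force: [-0.3, 0.3, -2.2]
opening: 0.0449
grasp_force: 63.2
```

```bash
python3 -m creep '[[1,-0.009,-0.024,-0.02,0,0,-8.6],[1,-0.019,-0.049,-0.02,0,0,-17.2],[1,-0.028,-0.073,-0.02,0,0,-26],[1,-0.038,-0.097,-0.02,0,0,-34.4],[1,-0.047,-0.122,-0.02,0,0,-43],[1,-0.057,-0.146,-0.02,0,0,-52],[1,-0.066,-0.17,-0.02,0,0,-60.5],[1,-0.075,-0.195,-0.02,0,0,-68.8]]'
python3 -m creep '[[1,0,0,0,0,0,0],[1,0,0,0,0,0,0]]'
python3 - <<'E'
from h import *
plan((601.7,23.7,24,187.3))
d=get_image("scene"); w=cloud(d); cv2.imwrite("pics/s1.png",d["image"][:,:,::-1])
z=w[...,2]; m=(z>.12)&(z<.16)&(np.hypot(w[...,0]-.602,w[...,1]-.024)<.09); 
print(m.sum(), np.round(w[m].mean(0),3))
E
```

```text
time: 5.1
eef_pos: [0.6019, 0.0229, 0.1089]
orientation: [2.363, -2.068, -0.002]
wrist_force: [0.4, 0.5, -1.7]
opening: 0.0445
grasp_force: 63.1
time: 5.35
eef_pos: [0.601, 0.0236, 0.1093]
orientation: [2.356, -2.076, -0.002]
wrist_force: [-0.6, -0.2, -1.8]
opening: 0.0448
grasp_force: 63.0
now [601.   23.6 109.3] psi -172.8 t 5.3 open 44.8 grip 63.0 F [-0.6 -0.2 -1.8]
(601.7, 23.7, 24, 187.3) -> [0.0, -0.0008, 0.0853] [0.1, 0.0, -0.1]
839 [ 0.605 -0.001  0.143]
```

View pics/s1.png

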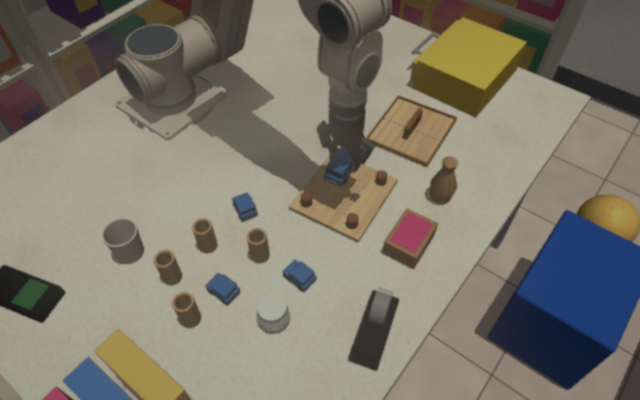

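The scene picture shows the bus held over the bay at px (338,167), and the four columns and three cars undisturbed. I'll lower and release it.

```bash
python3 -m creep '[[1,0,-0.001,0.04,0,0,0],[1,0,-0.001,0.075,0,0,0],[1,0,-0.001,0.085,0,0,0],[1,0,-0.001,0.086,0,0,0],[1,0,-0.001,0.086,0,0,0]]'
python3 -m creep '[[0.3,0,0,0,0,0,0],[0.3,0,0,0,0,0,0],[0.3,0,0,0,0,0,0],[0.3,0,0,-0.04,0,0,0],[0.3,0,0,-0.1,0,0,0],[0,0,0,-0.13,0,0,0]]'
python3 - <<'E'
from h import *
plan((552.3,-230.5,150,187.3))
E
```

```text
time: 6.02
eef_pos: [0.6034, 0.0237, 0.0255]
orientation: [-2.358, 2.074, -0.002]
wrist_force: [0.5, 0.1, -1.4]
opening: 0.0446
grasp_force: 63.0
time: 6.78
eef_pos: [0.6037, 0.0234, 0.1577]
orientation: [-2.357, 2.073, -0.005]
wrist_force: [1.0, -1.6, -0.1]
opening: 0.0761
grasp_force: 0.0
now [603.7  23.4 157.7] psi -172.7 t 6.8 open 76.1 grip 0.0 F [ 1.  -1.6 -0.1]
(552.3, -230.5, 150, 187.3) -> [0.2453, 0.0834, 0.0076] [-0.2, -0.1, 0.0]
```

```bash
python3 -m creep '[[0,0.06,0.02,0,0,0,0],[0,0.12,0.04,0,0,0,0],[0,0.18,0.06,0.005,0,0,0],[0,0.23,0.077,0.008,0,0,0],[0,0.2453,0.0834,0.008,0,0,0],[0,0.2453,0.0834,0.008,0,0,0],[0,0.2453,0.0834,0.008,0,0,0]]'
python3 - <<'E'
from h import *
d=get_image("top"); w=cloud(d); z=w[...,2]
a=np.radians(7.3); q=(w[...,:2]-[.6017,.0237])@np.array([[np.cos(a),-np.sin(a)],[np.sin(a),np.cos(a)]])
m=(abs(q[...,0])<.045)&(abs(q[...,1])<.09)&(z>.05)&(z<.07)
c=cv2.minAreaRect((q[m]*1000).astype(np.float32)); print("bus in base",c, np.median(z[m]))
plan((552.3,-230.8,36,187.3),(552.3,-230.8,160,187.3),(672.1,-42.7,160,187.3),(672.1,-42.7,50,187.3),(672.1,-42.7,170,187.3),(440.4,-285.2,150,187.3))
E
```

```text
time: 7.65
eef_pos: [0.5518, -0.2291, 0.1465]
orientation: [-2.36, 2.073, 0.0]
wrist_force: [-0.0, 0.3, -0.2]
opening: 0.0854
grasp_force: 0.0
bus in base ((0.1969318389892578, 0.3619651794433594), (105.87690734863281, 46.718788146972656), 89.93592834472656) 0.06217338599709077
now [ 551.9 -228.9  146.5] psi -172.6 t 7.7 open 85.3 grip 0.0 F [-0.4  0.6  0.3]
(552.3, -230.8, 36, 187.3) -> [0.0019, -0.0002, 0.1105] [-0.0, 0.0, 0.1]
(552.3, -230.8, 160, 187.3) -> [0.0, 0.0, -0.124] [0.0, 0.0, 0.0]
(672.1, -42.7, 160, 187.3) -> [-0.1714, -0.1427, 0.0] [0.0, 0.0, 0.0]
(672.1, -42.7, 50, 187.3) -> [0.0, 0.0, 0.11] [0.0, 0.0, 0.0]
(672.1, -42.7, 170, 187.3) -> [0.0, 0.0, -0.12] [0.0, 0.0, 0.0]
(440.4, -285.2, 150, 187.3) -> [0.2111, 0.2606, 0.02] [0.0, 0.0, 0.0]
```

```bash
python3 -m creep '[[0,0.002,0,0.05,0,0,0],[0,0.002,0,0.1,0,0,0],[0,0.002,0,0.1105,0,0,0],[0,0.002,0,0.1105,0,0,0],[0.8,0.002,0,0.1105,0,0,0],[0.8,0.002,0,0.1105,0,0,0],[0.8,0.002,0,0.1105,0,0,0],[1,0.002,0,0.1105,0,0,0]]'
python3 -m creep '[[1,0,0,-0.06,0,0,0],[1,0,0,-0.12,0,0,0],[1,-0.04,-0.033,-0.124,0,0,0],[1,-0.09,-0.075,-0.124,0,0,0],[1,-0.135,-0.115,-0.124,0,0,0],[1,-0.1714,-0.1427,-0.124,0,0,0],[1,-0.1714,-0.1427,-0.124,0,0,0],[1,-0.1714,-0.1427,-0.124,0,0,0]]'
python3 -m creep '[[1,0,0,0,0,0,0]]'
python3 - <<'E'
from h import *
plan((672.1,-42.7,85,187.3),(672.1,-42.7,50,187.3))
E
```

```text
time: 8.7
eef_pos: [0.5524, -0.2328, 0.0374]
orientation: [-2.359, 2.074, -0.004]
wrist_force: [-0.6, 2.3, 6.8]
opening: 0.0435
grasp_force: 46.9
time: 9.7
eef_pos: [0.6712, -0.0442, 0.16]
orientation: [2.359, -2.074, 0.0]
wrist_force: [-0.2, -0.3, -1.1]
opening: 0.0432
grasp_force: 61.0
time: 9.82
eef_pos: [0.6709, -0.0453, 0.1601]
orientation: [2.358, -2.076, 0.0]
wrist_force: [-0.6, -0.2, -0.7]
opening: 0.0432
grasp_force: 61.0
now [670.9 -45.3 160.1] psi -172.7 t 9.8 open 43.2 grip 61.0 F [-0.6 -0.2 -0.7]
(672.1, -42.7, 85, 187.3) -> [-0.0024, -0.0015, 0.0751] [-0.0, -0.0, -0.0]
(672.1, -42.7, 50, 187.3) -> [0.0, 0.0, 0.035] [0.0, 0.0, 0.0]
```

```bash
python3 -m creep '[[1,-0.0005,-0.001,0.04,0,0,0],[1,-0.0005,-0.001,0.07,0,0,0],[1,-0.0005,-0.001,0.075,0,0,0],[1,-0.0005,-0.001,0.09,0,0,0],[1,-0.0005,-0.001,0.103,0,0,0],[1,-0.0005,-0.001,0.11,0,0,0],[1,-0.0005,-0.001,0.112,0,0,0],[1,-0.0005,-0.001,0.112,0,0,0]]'

```

```text
time: 10.82
eef_pos: [0.673, -0.0437, 0.051]
orientation: [-2.358, 2.073, -0.006]
wrist_force: [-5.7, -0.3, 20.4]
opening: 0.043
grasp_force: 61.3
```

```bash
python3 -m creep '[[0.2,0,0,0,0,0,0],[0.2,0,0,0,0,0,0],[0.2,0,0,0,0,0,0],[0.1,0,0,-0.05,0,0,0],[0,0,0,-0.11,0,0,0],[0,0.04,0.05,-0.12,0,0,0],[0,0.08,0.1,-0.12,0,0,0],[0,0.12,0.15,-0.12,0,0,0]]'
python3 -m creep '[[0,0.04,0.05,0.01,0,0,0],[0,0.075,0.09,0.02,0,0,0],[0,0.091,0.111,0.02,0,0,0],[0,0.091,0.111,0.02,0,0,0],[0,0.091,0.111,0.02,0,0,0]]'
python3 - <<'E'
from h import *
plan((440.4,-285.2,38,187.3),(440.4,-285.2,160,187.3),(549.7,-58.5,160,187.3),(549.7,-58.5,50,187.3),(549.7,-58.5,170,187.3),(437.3,-391.8,150,187.3))
E
```

```text
time: 11.82
eef_pos: [0.5413, -0.1789, 0.1678]
orientation: [2.36, -2.074, 0.001]
wrist_force: [0.4, -0.7, 0.2]
opening: 0.0855
grasp_force: 0.0
time: 12.45
eef_pos: [0.4445, -0.2821, 0.1478]
orientation: [-2.359, 2.075, -0.0]
wrist_force: [0.2, -0.4, 0.4]
opening: 0.0857
grasp_force: 0.0
now [ 444.5 -282.1  147.8] psi -172.7 t 12.4 open 85.7 grip 0.0 F [ 0.2 -0.4  0.4]
(440.4, -285.2, 38, 187.3) -> [0.0026, 0.0045, 0.1098] [-0.0, 0.0, 0.0]
(440.4, -285.2, 160, 187.3) -> [0.0, 0.0, -0.122] [0.0, 0.0, 0.0]
(549.7, -58.5, 160, 187.3) -> [-0.211, -0.1372, 0.0] [0.0, 0.0, 0.0]
(549.7, -58.5, 50, 187.3) -> [0.0, 0.0, 0.11] [0.0, 0.0, 0.0]
(549.7, -58.5, 170, 187.3) -> [0.0, 0.0, -0.12] [0.0, 0.0, 0.0]
(437.3, -391.8, 150, 187.3) -> [0.3163, 0.1538, 0.02] [0.0, 0.0, 0.0]
```

```bash
python3 -m creep '[[0,0.0026,0.0045,0.05,0,0,0],[0,0.0026,0.0045,0.1,0,0,0],[0,0.0026,0.0045,0.11,0,0,0],[0,0.0026,0.0045,0.11,0,0,0],[0.8,0.0026,0.0045,0.11,0,0,0],[0.8,0.0026,0.0045,0.11,0,0,0],[0.8,0.0026,0.0045,0.11,0,0,0],[1,0.0026,0.0045,0.11,0,0,0]]'
python3 -m creep '[[1,0,0,-0.06,0,0,0],[1,0,0,-0.12,0,0,0],[1,-0.05,-0.033,-0.122,0,0,0],[1,-0.1,-0.066,-0.122,0,0,0],[1,-0.15,-0.099,-0.122,0,0,0],[1,-0.19,-0.125,-0.122,0,0,0],[1,-0.211,-0.1372,-0.122,0,0,0],[1,-0.211,-0.1372,-0.122,0,0,0]]'
python3 -m creep '[[1,0,0,0,0,0,0],[1,0,0,0,0,0,0]]'
python3 - <<'E'
from h import *
plan((549.7,-58.5,50,187.3))
E
```

```text
time: 13.45
eef_pos: [0.4406, -0.286, 0.0393]
orientation: [2.359, -2.075, 0.004]
wrist_force: [-0.1, 1.3, 8.1]
opening: 0.043
grasp_force: 59.5
time: 14.45
eef_pos: [0.5494, -0.0572, 0.1601]
orientation: [-2.362, 2.071, -0.001]
wrist_force: [0.5, -1.0, -0.8]
opening: 0.043
grasp_force: 61.3
time: 14.7
eef_pos: [0.5488, -0.0596, 0.1599]
orientation: [2.358, -2.076, 0.0]
wrist_force: [-0.5, -0.1, -0.6]
opening: 0.0428
grasp_force: 61.3
now [548.8 -59.6 159.9] psi -172.7 t 14.7 open 42.8 grip 61.3 F [-0.5 -0.1 -0.6]
(549.7, -58.5, 50, 187.3) -> [-0.001, -0.0011, 0.1099] [-0.0, -0.0, -0.0]
```

```bash
python3 -m creep '[[1,-0.0005,-0.001,0.04,0,0,0],[1,-0.0005,-0.001,0.07,0,0,0],[1,-0.0005,-0.001,0.075,0,0,0],[1,-0.0005,-0.001,0.09,0,0,0],[1,-0.0005,-0.001,0.102,0,0,0],[1,-0.0005,-0.001,0.108,0,0,0],[1,-0.0005,-0.001,0.109,0,0,0],[1,-0.0005,-0.001,0.109,0,0,0]]'
python3 -m creep '[[0.2,0,0,0,0,0,0],[0.2,0,0,0,0,0,0],[0.2,0,0,0,0,0,0],[0.1,0,0,-0.05,0,0,0],[0,0,0,-0.11,0,0,0],[0,0.05,0.025,-0.12,0,0,0],[0,0.1,0.05,-0.12,0,0,0],[0,0.15,0.074,-0.12,0,0,0]]'
python3 -m creep '[[0,0.05,0.025,0,0,0,0],[0,0.1,0.05,0.01,0,0,0],[0,0.15,0.073,0.015,0,0,0],[0,0.166,0.08,0.02,0,0,0],[0,0.166,0.08,0.02,0,0,0],[0,0.166,0.08,0.02,0,0,0],[0,0.166,0.08,0.02,0,0,0]]'
python3 - <<'E'
from h import *
plan((437.3,-391.8,38,187.3),(437.3,-391.8,160,187.3),(653.8,106.1,160,187.3))
E
```

```text
time: 15.7
eef_pos: [0.5505, -0.0581, 0.0529]
orientation: [-2.359, 2.074, -0.004]
wrist_force: [-4.5, 1.3, 18.4]
opening: 0.0433
grasp_force: 61.7
time: 16.7
eef_pos: [0.4952, -0.2176, 0.171]
orientation: [-2.36, 2.074, -0.001]
wrist_force: [0.8, -0.8, -0.6]
opening: 0.0854
grasp_force: 0.0
time: 17.58
eef_pos: [0.4383, -0.3899, 0.1512]
orientation: [-2.361, 2.073, -0.001]
wrist_force: [0.6, -0.1, -0.5]
opening: 0.0856
grasp_force: 0.0
now [ 438.3 -389.9  151.2] psi -172.6 t 17.6 open 85.6 grip 0.0 F [ 0.6 -0.1 -0.5]
(437.3, -391.8, 38, 187.3) -> [0.0017, 0.0013, 0.1132] [-0.0, -0.0, 0.1]
(437.3, -391.8, 160, 187.3) -> [0.0, 0.0, -0.122] [0.0, 0.0, 0.0]
(653.8, 106.1, 160, 187.3) -> [-0.4664, -0.278, 0.0] [0.0, 0.0, 0.0]
```

```bash
python3 -m creep '[[0,0.0015,0.0013,0.05,0,0,0],[0,0.0015,0.0013,0.1,0,0,0],[0,0.0015,0.0013,0.113,0,0,0],[0,0.0015,0.0013,0.113,0,0,0],[0.8,0.0015,0.0013,0.113,0,0,0],[0.8,0.0015,0.0013,0.113,0,0,0],[0.8,0.0015,0.0013,0.113,0,0,0],[1,0.0015,0.0013,0.113,0,0,0]]'
python3 -m creep '[[1,0,0,-0.06,0,0,0],[1,0,0,-0.12,0,0,0],[1,-0.045,-0.027,-0.122,0,0,0],[1,-0.09,-0.054,-0.122,0,0,0],[1,-0.135,-0.081,-0.122,0,0,0],[1,-0.18,-0.108,-0.122,0,0,0],[1,-0.225,-0.134,-0.122,0,0,0],[1,-0.27,-0.161,-0.122,0,0,0]]'
python3 -m creep '[[1,-0.045,-0.027,0,0,0,0],[1,-0.09,-0.054,0,0,0,0],[1,-0.135,-0.081,0,0,0,0],[1,-0.175,-0.105,0,0,0,0],[1,-0.196,-0.117,0,0,0,0],[1,-0.196,-0.117,0,0,0,0],[1,-0.196,-0.117,0,0,0,0],[1,-0.196,-0.117,0,0,0,0]]'
python3 - <<'E'
from h import *
plan((653.8,106.1,50,187.3))
E
```

```text
time: 18.58
eef_pos: [0.437, -0.3934, 0.0393]
orientation: [2.359, -2.074, 0.004]
wrist_force: [0.5, 0.6, 7.2]
opening: 0.042
grasp_force: 59.6
time: 19.58
eef_pos: [0.5622, -0.1029, 0.1605]
orientation: [-2.359, 2.075, -0.002]
wrist_force: [0.2, -1.3, -0.2]
opening: 0.0426
grasp_force: 61.2
time: 20.58
eef_pos: [0.6525, 0.1037, 0.1601]
orientation: [2.358, -2.076, 0.0]
wrist_force: [0.5, 0.2, -0.6]
opening: 0.0421
grasp_force: 61.1
now [652.5 103.7 160.1] psi -172.7 t 20.6 open 42.1 grip 61.1 F [ 0.5  0.2 -0.6]
(653.8, 106.1, 50, 187.3) -> [-0.0023, -0.0016, 0.1101] [-0.0, -0.0, -0.0]
```

```bash
python3 -m creep '[[1,-0.0008,-0.0014,0.04,0,0,0],[1,-0.0008,-0.0014,0.07,0,0,0],[1,-0.0008,-0.0014,0.075,0,0,0],[1,-0.0008,-0.0014,0.09,0,0,0],[1,-0.0008,-0.0014,0.102,0,0,0],[1,-0.0008,-0.0014,0.108,0,0,0],[1,-0.0008,-0.0014,0.109,0,0,0],[1,-0.0008,-0.0014,0.109,0,0,0]]'
python3 -m creep '[[0.2,0,0,0,0,0,0],[0.2,0,0,0,0,0,0],[0.2,0,0,0,0,0,0],[0.1,0,0,-0.05,0,0,0],[0,0,0,-0.11,0,0,0],[0,0.05,0.017,-0.12,0,0,0],[0,0.1,0.034,-0.12,0,0,0],[0,0.15,0.052,-0.12,0,0,0]]'
python3 -m creep '[[0,0.05,0.017,0,0,0,0],[0,0.1,0.034,0.0,0,0,0],[0,0.15,0.051,0,0,0,0],[0,0.2,0.068,0,0,0,0],[0,0.25,0.086,0,0,0,0],[0,0.3,0.103,0.01,0,0,0],[0,0.35,0.12,0.02,0,0,0],[0,0.372,0.128,0.02,0,0,0]]'
python3 -m creep '[[0,0,0,0,0,0,0],[0,0,0,0,0,0,0]]'
python3 - <<'E'
from h import *
plan((542,-435,38,187.3),(542,-435,160,187.3),(530.9,89.6,160,187.3))
E
```

```text
time: 21.58
eef_pos: [0.6546, 0.1058, 0.0528]
orientation: [-2.358, 2.073, -0.004]
wrist_force: [-1.7, -1.3, 12.2]
opening: 0.0422
grasp_force: 59.8
time: 22.58
eef_pos: [0.6213, -0.0508, 0.1709]
orientation: [-2.36, 2.074, -0.001]
wrist_force: [0.8, 0.5, -0.0]
opening: 0.0857
grasp_force: 0.0
time: 23.58
eef_pos: [0.5409, -0.4372, 0.1492]
orientation: [2.357, -2.077, -0.003]
wrist_force: [0.4, 0.3, -0.7]
opening: 0.0851
grasp_force: 0.0
time: 23.82
eef_pos: [0.5426, -0.4338, 0.1511]
orientation: [-2.36, 2.073, -0.0]
wrist_force: [-0.0, 0.7, -0.1]
opening: 0.0854
grasp_force: 0.0
now [ 542.6 -433.8  151.1] psi -172.6 t 23.8 open 85.4 grip 0.0 F [-0.   0.7 -0.1]
(542, -435, 38, 187.3) -> [0.0011, 0.0008, 0.1131] [-0.0, 0.0, 0.1]
(542, -435, 160, 187.3) -> [0.0, 0.0, -0.122] [0.0, 0.0, 0.0]
(530.9, 89.6, 160, 187.3) -> [-0.5218, -0.0556, 0.0] [0.0, 0.0, 0.0]
```

```bash
python3 -m creep '[[0,0.0005,0.0008,0.05,0,0,0],[0,0.0005,0.0008,0.1,0,0,0],[0,0.0005,0.0008,0.113,0,0,0],[0,0.0005,0.0008,0.113,0,0,0],[0.8,0.0005,0.0008,0.113,0,0,0],[0.8,0.0005,0.0008,0.113,0,0,0],[0.8,0.0005,0.0008,0.113,0,0,0],[1,0.0005,0.0008,0.113,0,0,0]]'
python3 -m creep '[[1,0,0,-0.06,0,0,0],[1,0,0,-0.12,0,0,0],[1,-0.05,-0.005,-0.122,0,0,0],[1,-0.1,-0.011,-0.122,0,0,0],[1,-0.15,-0.016,-0.122,0,0,0],[1,-0.2,-0.021,-0.122,0,0,0],[1,-0.25,-0.027,-0.122,0,0,0],[1,-0.3,-0.032,-0.122,0,0,0]]'
python3 -m creep '[[1,-0.05,-0.005,0,0,0,0],[1,-0.1,-0.011,0,0,0,0],[1,-0.15,-0.016,0,0,0,0],[1,-0.2,-0.022,0,0,0,0],[1,-0.222,-0.0236,0,0,0,0],[1,-0.222,-0.0236,0,0,0,0],[1,-0.222,-0.0236,0,0,0,0],[1,-0.222,-0.0236,0,0,0,0]]'
python3 - <<'E'
from h import *
plan((530.9,89.6,50,187.3))
E
```

```text
time: 24.82
eef_pos: [0.542, -0.436, 0.0396]
orientation: [2.359, -2.075, 0.004]
wrist_force: [-0.5, 1.3, 6.9]
opening: 0.0425
grasp_force: 59.9
time: 25.82
eef_pos: [0.5347, -0.1324, 0.1605]
orientation: [-2.358, 2.075, -0.002]
wrist_force: [1.7, 0.6, -0.5]
opening: 0.0427
grasp_force: 61.1
time: 26.82
eef_pos: [0.53, 0.0884, 0.1599]
orientation: [-2.358, 2.076, -0.0]
wrist_force: [0.0, 0.1, -0.8]
opening: 0.0429
grasp_force: 61.1
now [530.   88.4 159.9] psi -172.7 t 26.8 open 42.9 grip 61.1 F [ 0.   0.1 -0.8]
(530.9, 89.6, 50, 187.3) -> [-0.0011, -0.001, 0.1099] [-0.0, -0.0, -0.0]
```

```bash
python3 -m creep '[[1,-0.0005,-0.001,0.04,0,0,0],[1,-0.0005,-0.001,0.07,0,0,0],[1,-0.0005,-0.001,0.075,0,0,0],[1,-0.0005,-0.001,0.09,0,0,0],[1,-0.0005,-0.001,0.102,0,0,0],[1,-0.0005,-0.001,0.108,0,0,0],[1,-0.0005,-0.001,0.109,0,0,0],[1,-0.0005,-0.001,0.109,0,0,0]]'
python3 -m creep '[[0.2,0,0,0,0,0,0],[0.2,0,0,0,0,0,0],[0.2,0,0,0,0,0,0],[0.1,0,0,-0.05,0,0,0],[0,0,0,-0.11,0,0,0],[0,-0.05,-0.026,-0.12,0,0,0],[0,-0.1,-0.052,-0.12,0,0,0],[0,-0.15,-0.078,-0.12,0,0,0]]'
python3 -m creep '[[0,-0.045,-0.023,0.01,0,0,0],[0,-0.064,-0.033,0.02,0,0,0],[0,-0.064,-0.033,0.02,0,0,0],[0,-0.064,-0.033,0.02,0,0,0]]'
python3 - <<'E'
from h import *
B=np.array([[-62,-75],[-62,75],[62,-75],[62,75]])/1000.
a=np.radians(7.3); M=np.array([[np.cos(a),-np.sin(a)],[np.sin(a),np.cos(a)]])
for n in("top","scene"):
    d=get_image(n); cv2.imwrite(f"pics/{n}2.png",d["image"][:,:,::-1]); w=cloud(d); z=w[...,2]
    q=(w[...,:2]-[.6017,.0237])@M
    for b in B:
        m=(np.hypot(*(q-b).transpose(2,0,1))<.03)&(z>.075); c=cv2.minEnclosingCircle((q[m]*1000).astype(np.float32))
        print(n,b,np.round(c[0],1),round(c[1],1),"top z",np.round(np.percentile(z[m],[5,50,95])*1000,1))
    m=(np.hypot(w[...,0]-.614,w[...,1]-.316)<.1)&(z>.04)&(z<.06); print("rib",cv2.minAreaRect((w[m][:,:2]*1000).astype(np.float32)))
    m=(abs(q[...,0])<.035)&(abs(q[...,1])<.07)&(z>.05)&(z<.07); print("bus",cv2.minAreaRect((q[m]*1000).astype(np.float32)))
plan((614.2,316.5,14,187.3),(614.2,316.5,180,187.3),(601.7,23.7,180,187.3),(601.7,23.7,109,187.3))
E
```

```text
time: 27.82
eef_pos: [0.5317, 0.0899, 0.0529]
orientation: [-2.358, 2.073, -0.004]
wrist_force: [-4.6, -0.9, 17.9]
opening: 0.0427
grasp_force: 59.9
time: 28.82
eef_pos: [0.5896, 0.2503, 0.171]
orientation: [-2.358, 2.075, -0.001]
wrist_force: [1.6, -0.9, 0.4]
opening: 0.0856
grasp_force: 0.0
time: 29.32
eef_pos: [0.6133, 0.3153, 0.1509]
orientation: [2.358, -2.075, 0.0]
wrist_force: [0.5, 0.6, 0.2]
opening: 0.0852
grasp_force: 0.0
top [-0.062 -0.075] [-62.7 -73.2] 21.8 top z [81.2 94.1 98.2]
top [-0.062  0.075] [-63.2  75.5] 21.6 top z [78.4 93.7 97.2]
top [ 0.062 -0.075] [ 60.3 -74.3] 22.1 top z [77.5 93.  97.9]
top [0.062 0.075] [61.7 75.6] 22.8 top z [77.2 93.2 98.1]
rib ((614.696044921875, 311.91448974609375), (15.455120086669922, 83.07701110839844), 7.280381202697754)
bus ((-0.18732070922851562, 0.06641006469726562), (105.32269287109375, 46.48118209838867), 89.8468017578125)
scene [-0.062 -0.075] [-62.2 -75.5] 23.1 top z [76.3 90.7 96.7]
scene [-0.062  0.075] [-60.1  75.8] 25.2 top z [76.6 89.6 97.1]
scene [ 0.062 -0.075] [ 61.2 -74.7] 23.0 top z [77.1 91.1 96.8]
scene [0.062 0.075] [60.9 75. ] 23.3 top z [76.9 90.3 96.9]
rib ((614.8599853515625, 314.7802429199219), (14.914778709411621, 95.6522445678711), 6.96420431137085)
bus ((0.5358829498291016, -0.6335945129394531), (45.53749465942383, 107.26083374023438), 0.159002885222435)
now [613.6 315.1 151.6] psi -172.7 t 29.4 open 85.5 grip 0.0 F [0.3 0.5 0.4]
(614.2, 316.5, 14, 187.3) -> [-0.0013, -0.0007, 0.1376] [-0.0, -0.0, -0.0]
(614.2, 316.5, 180, 187.3) -> [0.0, 0.0, -0.166] [0.0, 0.0, 0.0]
(601.7, 23.7, 180, 187.3) -> [0.2888, 0.0496, 0.0] [0.0, 0.0, 0.0]
(601.7, 23.7, 109, 187.3) -> [0.0, 0.0, 0.071] [0.0, 0.0, 0.0]
```

```bash
python3 - <<'E'
from h import *
a=np.radians(7.3); M=np.array([[np.cos(a),-np.sin(a)],[np.sin(a),np.cos(a)]])
for n in("top","scene"):
    w=cloud(dict(np.load(f"{n}0.npz"))); z=w[...,2]; q=(w[...,:2]-[.6142,.3165])@M*1000
    m=(abs(q[...,0])<110)&(abs(q[...,1])<115)&(z>.006)&(z<.018); m=cv2.morphologyEx(m.astype(np.uint8),cv2.MORPH_OPEN,np.ones((3,3)))>0
    print(n,cv2.minAreaRect(q[m].astype(np.float32)))
E
```

```text
top ((0.8834075927734375, -0.41100311279296875), (201.47019958496094, 182.26377868652344), 89.9054946899414)
scene ((-0.7535858154296875, -0.7872161865234375), (206.9701690673828, 182.37730407714844), 89.55854034423828)
```

```bash
python3 -m creep '[[0,-0.001,-0.0007,0.05,0,0,0],[0,-0.001,-0.0007,0.1,0,0,0],[0.4,-0.001,-0.0007,0.136,0,0,0],[0.6,-0.001,-0.0007,0.1376,0,0,0],[1,-0.001,-0.0007,0.1376,0,0,0],[1,-0.001,-0.0007,0.1376,0,0,0],[1,-0.001,-0.0007,0.1376,0,0,0],[1,-0.001,-0.0007,0.1376,0,0,0]]'
python3 -m creep '[[1,0,0,0,0,0,0],[1,0,0,0,0,0,0],[1,0,0,-0.03,0,0,0],[1,0,0,-0.07,0,0,0],[1,0,0,-0.11,0,0,0],[1,0,0,-0.15,0,0,0],[1,0,0,-0.166,0,0,0],[1,0,0,-0.166,0,0,0]]'
```

```text
time: 30.42
eef_pos: [0.6155, 0.3178, 0.0158]
orientation: [-2.356, 2.072, -0.004]
wrist_force: [0.5, -2.1, 7.4]
opening: 0.0132
grasp_force: 60.2
time: 31.42
eef_pos: [0.6143, 0.3177, 0.1798]
orientation: [-2.358, 2.074, -0.001]
wrist_force: [-0.6, -0.4, -2.9]
opening: 0.013
grasp_force: 59.0
```

```bash
python3 -m creep '[[1,0.04,0.007,0,0,0,0],[1,0.085,0.015,0,0,0,0],[1,0.13,0.023,0,0,0,0],[1,0.18,0.031,0,0,0,0],[1,0.23,0.04,0,0,0,0],[1,0.27,0.047,0,0,0,0],[1,0.2888,0.0496,0,0,0,0],[1,0.2888,0.0496,0,0,0,0]]'
python3 -m creep '[[1,0,0,0,0,0,0],[1,0,0,0,0,0,0]]'
python3 - <<'E'
from h import *
a=np.radians(7.3); M=np.array([[np.cos(a),-np.sin(a)],[np.sin(a),np.cos(a)]])
for n in("top","scene"):
    d=get_image(n); w=cloud(d); z=w[...,2]; q=(w[...,:2]-[.6017,.0237])@M*1000
    m=(abs(q[...,0])<115)&(abs(q[...,1])<120)&(z>.16)&(z<.19); m=cv2.morphologyEx(m.astype(np.uint8),cv2.MORPH_OPEN,np.ones((3,3)))>0
    print(n,cv2.minAreaRect(q[m].astype(np.float32)),np.median(z[m]))
    A=np.c_[q[m],np.ones(m.sum())]; print(np.linalg.lstsq(A,z[m]*1000,rcond=None)[0])
    cv2.imwrite(f"pics/{n}3.png",d["image"][:,:,::-1])
plan((601.7,23.7,109,187.3))
E
```

```text
time: 32.42
eef_pos: [0.6014, 0.0239, 0.1778]
orientation: [2.356, -2.076, -0.003]
wrist_force: [-0.2, 1.3, -2.0]
opening: 0.0131
grasp_force: 58.9
time: 32.67
eef_pos: [0.6018, 0.0259, 0.1789]
orientation: [2.361, -2.073, -0.001]
wrist_force: [0.2, 0.3, -2.9]
opening: 0.0129
grasp_force: 58.9
top ((-1.170745849609375, -53.44952392578125), (92.55247497558594, 181.1420135498047), 89.3571548461914) 0.1721860530039101
[-2.98196846e-03 -2.13457313e-02  1.71270198e+02]
scene ((-1.9116668701171875, 0.8552627563476562), (182.2431640625, 204.3936004638672), 0.18167535960674286) 0.17267252703851566
[-2.54589761e-03 -1.46305251e-04  1.73158030e+02]
now [601.8  25.7 179.1] psi -172.6 t 32.8 open 13.3 grip 58.9 F [ 0.6 -0.  -2.1]
(601.7, 23.7, 109, 187.3) -> [0.002, 0.0004, 0.0701] [0.0, 0.0, 0.1]
```

View pics/scene3.png

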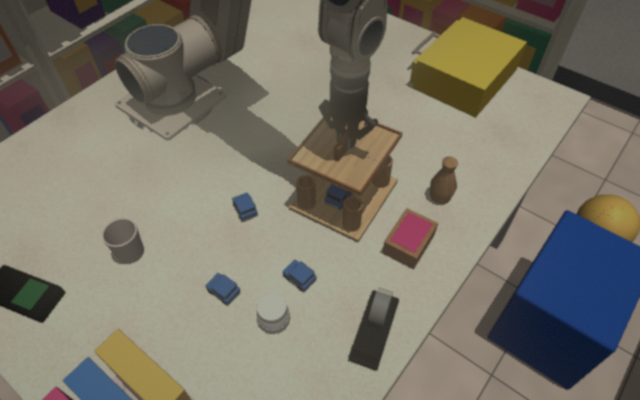

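The deck hangs level at px (345,150) over the four seated columns, with the bus visible between them. The cars are at (245,206), (223,288) and (299,275). I'll lower the deck.

```bash
python3 -m creep '[[1,0.0015,-0.001,0.025,0,0,0],[1,0.0015,-0.001,0.05,0,0,0],[1,0.0015,-0.001,0.062,0,0,0],[1,0.0015,-0.001,0.067,0,0,0],[1,0.0015,-0.001,0.07,0,0,0],[1,0.0015,-0.001,0.0705,0,0,0],[1,0.0015,-0.001,0.0705,0,0,0]]'
```

```text
time: 33.65
eef_pos: [0.6035, 0.0234, 0.1097]
orientation: [-2.358, 2.074, -0.002]
wrist_force: [-1.4, 0.5, 4.7]
opening: 0.0132
grasp_force: 60.0
```

```bash
python3 -m creep '[[0.6,0,0,0,0,0,0],[0.6,0,0,0,0,0,0],[0.6,0,0,0,0,0,0],[0.6,0,0,-0.05,0,0,0],[0.3,0,0,-0.08,0,0,10],[0,0.03,0.035,-0.08,0,0,20],[0,0.06,0.07,-0.08,0,0,30],[0,0.09,0.105,-0.08,0,0,40]]'
python3 -m creep '[[0,-0.005,0.04,0,0,0,10],[0,-0.014,0.098,0,0,0,20],[0,-0.014,0.098,0,0,0,30],[0,-0.014,0.098,0,0,0,40],[0,-0.014,0.098,0,0,0,50],[0,-0.014,0.098,0,0,0,60],[0,-0.014,0.098,0,0,0,70],[0,-0.014,0.098,0,0,0,80]]'
python3 -m creep '[[0,0,0,0,0,0,4],[0,0,0,0,0,0,4]]'
cat > look.py <<'E'
from h import *
a=np.radians(7.3); M=np.array([[np.cos(a),-np.sin(a)],[np.sin(a),np.cos(a)]])
for n in("top","scene"):
    d=get_image(n); w=cloud(d); z=w[...,2]; q=(w[...,:2]-[.6017,.0237])@M*1000
    m=(abs(q[...,0])<115)&(abs(q[...,1])<120)&(z>.098)&(z<.112); m=cv2.morphologyEx(m.astype(np.uint8),cv2.MORPH_OPEN,np.ones((3,3)))>0
    print(n,"deck",cv2.minAreaRect(q[m].astype(np.float32)),np.median(z[m]), np.linalg.lstsq(np.c_[q[m],np.ones(m.sum())],z[m]*1000,rcond=None)[0].round(3))
    for r in look_for(n,"car1"):
        c=r["location"]
        if r["conf"]<.3: continue
        for zlo,zhi in((.033,.045),(.012,.045)):
            o=.094+.008 if c[2]>.1 else 0
            m=(np.hypot(w[...,0]-c[0],w[...,1]-c[1])<.055)&(z>zlo+o)&(z<zhi+o)
            if m.sum()>50: print("  car",np.round(c,3),round(r["conf"],2),[np.round(v,1) for v in cv2.minAreaRect((w[m][:,:2]*1000).astype(np.float32))])
    cv2.imwrite(f"pics/{n}_{sense()['time']:.1f}.png",d["image"][:,:,::-1])
E
python3 look.py; python3 -c "
from h import *
plan((438.5,-157.5,120,63.4),(438.5,-157.5,5,63.4))"
```

```text
time: 34.65
eef_pos: [0.5094, -0.0801, 0.1887]
orientation: [-1.5, 2.76, -0.0]
wrist_force: [-0.0, -0.4, -0.3]
opening: 0.0853
grasp_force: 0.0
time: 35.65
eef_pos: [0.4354, -0.0146, 0.1887]
orientation: [0.626, 3.079, -0.0]
wrist_force: [-0.2, 0.3, 0.5]
opening: 0.0853
grasp_force: 0.0
time: 35.9
eef_pos: [0.4354, -0.0146, 0.1887]
orientation: [0.723, 3.057, -0.0]
wrist_force: [0.8, 0.1, -0.2]
opening: 0.0853
grasp_force: 0.0
top deck ((0.5140762329101562, -1.6367340087890625), (200.833984375, 181.06272888183594), 89.6290054321289) 0.1030701888951644 [2.00000e-03 0.00000e+00 1.03288e+02]
  car [ 0.657 -0.217  0.041] 0.9 [array([ 663.4, -221.2]), array([54.7, 39.2]), np.float64(0.6)]
  car [ 0.657 -0.217  0.041] 0.9 [array([ 660.7, -220. ]), array([41.8, 67.2]), np.float64(88.1)]
  car [ 0.549 -0.34   0.032] 0.79 [array([ 559.4, -346.7]), array([42.4, 41.6]), np.float64(1.7)]
  car [ 0.549 -0.34   0.032] 0.79 [array([ 551. , -346.9]), array([63.5, 43.4]), np.float64(1.8)]
  car [ 0.437 -0.151  0.037] 0.56 [array([ 444.8, -160.3]), array([40.9, 42.7]), np.float64(62.4)]
  car [ 0.437 
[... 339 characters left out ...]
.8)]
  car [ 0.56  -0.353  0.035] 0.9 [array([ 552.3, -347.7]), array([67.7, 43.1]), np.float64(0.9)]
  car [ 0.673 -0.231  0.032] 0.84 [array([ 668.8, -222.2]), array([42.4, 43.2]), np.float64(88.8)]
  car [ 0.673 -0.231  0.032] 0.84 [array([ 661.2, -222.2]), array([43.4, 67.6]), np.float64(87.1)]
  car [0.417 0.291 0.03 ] 0.73 [array([409.3, 296.1]), array([83.9, 58.6]), np.float64(89.4)]
  car [0.417 0.291 0.03 ] 0.73 [array([408.6, 298. ]), array([94.1, 63.2]), np.float64(88.8)]
now [435.4 -14.6 188.7] psi 63.4 t 36.1 open 85.7 grip 0.0 F [-1.1 -0.2 -0.1]
(438.5, -157.5, 120, 63.4) -> [-0.0667, -0.1264, 0.0687] [0.0, 0.0, 0.0]
(438.5, -157.5, 5, 63.4) -> [0.0, 0.0, 0.115] [0.0, 0.0, 0.0]
```

```bash
python3 -m creep '[[0,-0.03,-0.055,0.02,0,0,0],[0,-0.055,-0.105,0.05,0,0,0],[0,-0.0667,-0.1264,0.0687,0,0,0],[0,-0.0667,-0.1264,0.0687,0,0,0],[0,-0.0667,-0.1264,0.12,0,0,0],[0,-0.0667,-0.1264,0.17,0,0,0],[0,-0.0667,-0.1264,0.1805,0,0,0],[0,-0.0667,-0.1264,0.1805,0,0,0]]'
python3 -m creep '[[0.8,0,0,0,0,0,0],[1,0,0,0,0,0,0],[1,0,0,0,0,0,0],[1,0,0,0,0,0,0],[1,0,0,-0.05,0,0,0],[1,0,0,-0.1,0,0,0],[1,0,0,-0.16,0,0,0],[1,0,0,-0.182,0,0,0]]'
python3 -m creep '[[1,0,0,0,0,0,0],[1,0,0,0,0,0,0]]'
python3 -c "
from h import *
plan((542.2,62.9,185,7.3),(542.2,62.9,110,7.3))"
```

```text
time: 37.1
eef_pos: [0.4388, -0.1572, 0.009]
orientation: [0.723, 3.057, 0.0]
wrist_force: [0.3, -0.7, 0.0]
opening: 0.0854
grasp_force: 0.0
time: 38.1
eef_pos: [0.4392, -0.158, 0.1942]
orientation: [0.723, 3.052, -0.003]
wrist_force: [0.0, -0.0, -0.9]
opening: 0.0403
grasp_force: 62.5
time: 38.35
eef_pos: [0.4377, -0.1572, 0.1891]
orientation: [-0.724, -3.055, -0.001]
wrist_force: [-0.1, 0.9, -1.9]
opening: 0.0401
grasp_force: 62.5
now [ 437.7 -157.2  189.1] psi 63.3 t 38.4 open 40.1 grip 62.5 F [-0.1  0.9 -1.9]
(542.2, 62.9, 185, 7.3) -> [0.0054, 0.2436, 0.0041] [-0.0, -0.1, 56.0]
(542.2, 62.9, 110, 7.3) -> [0.0, 0.0, 0.075] [0.0, 0.0, 0.0]
```

```bash
python3 -m creep '[[1,0.001,0.04,0.004,0,0,9],[1,0.002,0.08,0.004,0,0,18],[1,0.003,0.12,0.004,0,0,27],[1,0.004,0.16,0.004,0,0,36],[1,0.005,0.2,0.004,0,0,45],[1,0.0054,0.23,0.004,0,0,54],[1,0.0054,0.2436,0.004,0,0,56],[1,0.0054,0.2436,0.004,0,0,56]]'
python3 -m creep '[[1,0,0,0,0,0,0],[1,0,0,0,0,0,0]]'
python3 -c "
from h import *
plan((542.2,62.9,110,7.3))
d=get_image('scene'); cv2.imwrite('pics/s5.png',d['image'][80:280,200:520,::-1].repeat(2,0).repeat(2,1))"
```

```text
time: 39.35
eef_pos: [0.5423, 0.0634, 0.1843]
orientation: [-2.071, -2.359, 0.003]
wrist_force: [-0.2, -0.6, -0.6]
opening: 0.0404
grasp_force: 62.4
time: 39.6
eef_pos: [0.5424, 0.0619, 0.1859]
orientation: [-2.075, -2.358, 0.001]
wrist_force: [0.0, -0.6, -0.6]
opening: 0.0404
grasp_force: 62.4
now [542.4  61.9 185.9] psi 7.3 t 39.6 open 40.4 grip 62.4 F [ 0.  -0.6 -0.6]
(542.2, 62.9, 110, 7.3) -> [0.001, -0.0, 0.0759] [-0.0, 0.0, 0.0]
```

View pics/s5.png

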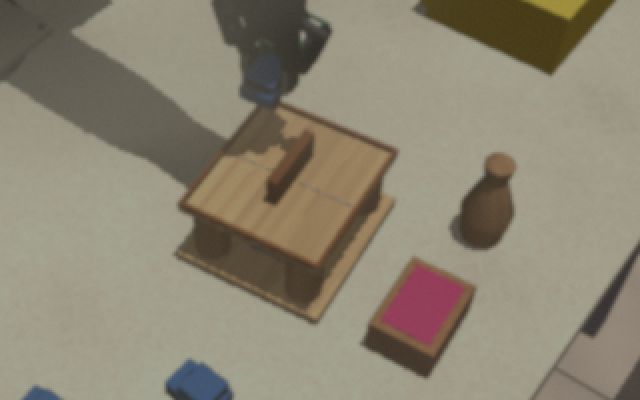

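The deck sits square on the columns, rib at px (290,165). The car is held level at (265,80), above the near-left corner of the deck. I'll lower and release it.

```bash
python3 -m creep '[[1,0.001,0,0.03,0,0,0],[1,0.001,0,0.06,0,0,0],[1,0.001,0,0.07,0,0,0],[1,0.001,0,0.0745,0,0,0],[1,0.001,0,0.0755,0,0,0],[1,0.001,0,0.0755,0,0,0]]'
python3 -m creep '[[0.36,0,0,0,0,0,0],[0.36,0,0,0,0,0,0],[0.36,0,0,0,0,0,0],[0.36,0,0,-0.04,0,0,0],[0.36,0,0,-0.08,0,0,0],[0.2,0,0,-0.1,0,0,0],[0,0,0,-0.1,0,0,0]]'
python3 -c "
from h import *
plan((551.7,-347.3,180,91.6),(551.7,-347.3,8,91.6),(551.7,-347.3,190,91.6),(554.4,-32.3,190,7.3))"
```

```text
time: 40.4
eef_pos: [0.5431, 0.0635, 0.1117]
orientation: [2.074, 2.358, 0.001]
wrist_force: [-1.4, -1.6, 3.5]
opening: 0.0403
grasp_force: 62.9
time: 41.28
eef_pos: [0.5433, 0.0636, 0.2119]
orientation: [2.073, 2.358, 0.003]
wrist_force: [-0.8, -0.4, -0.9]
opening: 0.0839
grasp_force: 0.0
now [543.3  63.6 211.9] psi 7.3 t 41.3 open 83.9 grip 0.0 F [-0.8 -0.4 -0.9]
(551.7, -347.3, 180, 91.6) -> [-0.4086, -0.0444, 0.032] [0.1, 0.1, -84.3]
(551.7, -347.3, 8, 91.6) -> [0.0, 0.0, 0.172] [0.0, 0.0, 0.0]
(551.7, -347.3, 190, 91.6) -> [0.0, 0.0, -0.182] [0.0, 0.0, 0.0]
(554.4, -32.3, 190, 7.3) -> [-0.0115, 0.3148, 0.0] [0.0, 0.0, 84.3]
```

```bash
python3 -m creep '[[0,-0.05,-0.005,0,0,0,-10],[0,-0.1,-0.011,0.004,0,0,-20],[0,-0.15,-0.016,0.008,0,0,-30],[0,-0.2,-0.022,0.012,0,0,-40],[0,-0.25,-0.027,0.016,0,0,-50],[0,-0.3,-0.033,0.02,0,0,-60],[0,-0.36,-0.04,0.026,0,0,-70],[0,-0.4086,-0.0444,0.032,0,0,-80]]'
python3 -m creep '[[0,0,0,0,0,0,-4.3],[0,0,0,0,0,0,-4.3],[0,0,0,0,0,0,-4.3]]'
python3 look.py;  python3 -c "
from h import *
plan((551.7,-347.3,8,91.6))"
```

```text
time: 42.28
eef_pos: [0.5502, -0.3493, 0.1767]
orientation: [-0.065, -3.139, -0.002]
wrist_force: [0.4, 0.0, 0.6]
opening: 0.085
grasp_force: 0.0
time: 42.65
eef_pos: [0.5508, -0.3466, 0.1781]
orientation: [0.043, -3.141, -0.001]
wrist_force: [0.5, 1.1, -0.6]
opening: 0.0855
grasp_force: 0.0
top deck ((0.476531982421875, -1.562530517578125), (200.41268920898438, 181.4023895263672), 89.98904418945312) 0.1031024514122294 [-2.00000e-03  2.00000e-03  1.03394e+02]
  car [0.535 0.063 0.141] 0.89 [array([541.5,  55. ]), array([41.3, 42.8]), np.float64(4.4)]
  car [0.535 0.063 0.141] 0.89 [array([554.1,  64.3]), array([68.9, 66.3]), np.float64(7.8)]
  car [ 0.654 -0.214  0.04 ] 0.58 [array([ 667.4, -221.2]), array([39.3, 43.6]), np.float64(89.9)]
  car [ 0.654 -0.214  0.04 ] 0.58 [array([ 660.6, -220.2]), array([41.9, 67.4]), np.float64(87.2)]
scene deck ((-0.1406097412109375, -1.9381179809570312), (205.4030303955078, 182.42686462402344), 89.8068618774414) 0.10348221833772231 [ 1.00000e-03 -0.00000e+00  1.03884e+02]
  car [ 0.669 -0.232  0.031] 0.84 [array([ 668.5, -222.2]), array([42.7, 43.
[... 153 characters left out ...]
[array([562.5,  50.2]), array([49.1, 89.6]), np.float64(79.3)]
  car [0.552 0.049 0.134] 0.81 [array([561.9,  58.6]), array([72.6, 91.6]), np.float64(84.5)]
  car [ 0.562 -0.351  0.033] 0.58 [array([ 559.9, -346.9]), array([43.3, 42.2]), np.float64(2.5)]
  car [ 0.562 -0.351  0.033] 0.58 [array([ 552.5, -347.9]), array([66.3, 43.5]), np.float64(1.1)]
  car [ 0.656 -0.044  0.014] 0.36 [array([678.4, -54.1]), array([41.7, 17.2]), np.float64(30.8)]
  car [ 0.656 -0.044  0.014] 0.36 [array([653.1, -37.4]), array([104.1,  80.6]), np.float64(8.1)]
now [ 551.  -346.7  178.9] psi 91.7 t 42.9 open 85.7 grip 0.0 F [ 0.6 -0.  -0.3]
(551.7, -347.3, 8, 91.6) -> [-0.0006, -0.0006, 0.1709] [-0.0, 0.0, 0.1]
```

```bash
python3 -m creep '[[0,-0.0005,-0.0006,0.06,0,0,0],[0,-0.0005,-0.0006,0.12,0,0,0],[0,-0.0005,-0.0006,0.165,0,0,0],[0,-0.0005,-0.0006,0.17,0,0,0],[0.8,-0.0005,-0.0006,0.17,0,0,0],[1,-0.0005,-0.0006,0.17,0,0,0],[1,-0.0005,-0.0006,0.17,0,0,0],[1,-0.0005,-0.0006,0.17,0,0,0]]'
python3 -m creep '[[1,0,0,0,0,0,0],[1,0,0,-0.05,0,0,0],[1,0,0,-0.1,0,0,0],[1,0,0,-0.16,0,0,0],[1,0,0,-0.182,0,0,0],[1,0,0,-0.182,0,0,0],[1,0,0,-0.182,0,0,0]]'
python3 -c "
from h import *
plan((554.4,-32.3,190,7.3),(554.4,-32.3,110,7.3))"
```

```text
time: 43.85
eef_pos: [0.5524, -0.3487, 0.0112]
orientation: [-0.045, 3.138, -0.004]
wrist_force: [-0.3, 1.0, 7.6]
opening: 0.0404
grasp_force: 61.5
time: 44.72
eef_pos: [0.551, -0.3476, 0.1897]
orientation: [0.045, -3.14, -0.001]
wrist_force: [-0.7, 0.0, -1.6]
opening: 0.0397
grasp_force: 61.1
now [ 551.  -347.6  189.7] psi 91.6 t 44.7 open 39.7 grip 61.1 F [-0.7  0.  -1.6]
(554.4, -32.3, 190, 7.3) -> [-0.0125, 0.315, -0.0] [-0.0, -0.1, 84.3]
(554.4, -32.3, 110, 7.3) -> [0.0, 0.0, 0.08] [0.0, 0.0, 0.0]
```

```bash
python3 -m creep '[[1,-0.001,0.035,0,0,0,10],[1,-0.003,0.08,0,0,0,20],[1,-0.005,0.12,0,0,0,30],[1,-0.007,0.16,0,0,0,40],[1,-0.009,0.2,0,0,0,50],[1,-0.01,0.25,0,0,0,60],[1,-0.012,0.295,0,0,0,70],[1,-0.0125,0.315,0,0,0,80]]'
python3 -m creep '[[1,0,0,0,0,0,4.3],[1,0,0,0,0,0,4.3],[1,0,0,0,0,0,4.3],[1,0,0,0,0,0,4.3]]'
python3 -c "
from h import *
plan((554.4,-32.3,110,7.3))
d=get_image('scene'); w=cloud(d)
a=np.radians(7.3); M=np.array([[np.cos(a),-np.sin(a)],[np.sin(a),np.cos(a)]]); q=(w[...,:2]-[.5544,-.0323])@M*1000
h=d['image'].astype(int); m=(np.abs(q).max(-1)<60)&(w[...,2]>.16)&(w[...,2]<.24)&(h[...,2]>h[...,0]+25)
print(m.sum(),w[m].min(0).round(3),w[m].max(0).round(3))"
```

```text
time: 45.72
eef_pos: [0.5539, -0.0303, 0.1891]
orientation: [-1.988, -2.43, 0.002]
wrist_force: [-0.2, 0.5, -1.3]
opening: 0.0402
grasp_force: 61.1
time: 46.22
eef_pos: [0.5547, -0.033, 0.1903]
orientation: [-2.074, -2.359, 0.001]
wrist_force: [0.0, -0.6, -0.8]
opening: 0.0403
grasp_force: 61.1
now [554.7 -33.  190.3] psi 7.4 t 46.2 open 40.3 grip 61.1 F [ 0.  -0.6 -0.8]
(554.4, -32.3, 110, 7.3) -> [0.0007, -0.0002, 0.0803] [-0.0, -0.0, 0.1]
18 [ 0.565 -0.068  0.201] [ 0.577 -0.057  0.219]
```

```bash
python3 -m creep '[[1,0.0005,0,0.03,0,0,0],[1,0.0005,0,0.06,0,0,0],[1,0.0005,0,0.073,0,0,0],[1,0.0005,0,0.078,0,0,0],[1,0.0005,0,0.0795,0,0,0],[1,0.0005,0,0.0795,0,0,0]]'
python3 -m creep '[[0.36,0,0,0,0,0,0],[0.36,0,0,0,0,0,0],[0.36,0,0,0,0,0,0],[0.36,0,0,-0.04,0,0,0],[0.36,0,0,-0.08,0,0,0],[0.2,0,0,-0.1,0,0,0],[0,0,0,-0.1,0,0,0]]'
python3 -c "
from h import *
plan((661.3,-221.3,180,88),(661.3,-221.3,8,88),(661.3,-221.3,190,88),(661.6,-18.5,190,7.3))"
```

```text
time: 47.02
eef_pos: [0.5548, -0.0323, 0.1132]
orientation: [2.073, 2.358, 0.001]
wrist_force: [-6.4, -0.0, 10.0]
opening: 0.0404
grasp_force: 62.3
time: 47.9
eef_pos: [0.5555, -0.0323, 0.2124]
orientation: [2.073, 2.357, 0.002]
wrist_force: [0.5, -0.6, 0.6]
opening: 0.0839
grasp_force: 0.0
now [555.5 -32.3 212.4] psi 7.3 t 47.9 open 83.9 grip 0.0 F [ 0.5 -0.6  0.6]
(661.3, -221.3, 180, 88) -> [-0.2009, 0.0807, 0.0329] [0.1, 0.2, -80.7]
(661.3, -221.3, 8, 88) -> [0.0, 0.0, 0.172] [0.0, 0.0, 0.0]
(661.3, -221.3, 190, 88) -> [0.0, 0.0, -0.182] [0.0, 0.0, 0.0]
(661.6, -18.5, 190, 7.3) -> [0.0068, 0.2027, 0.0] [0.0, 0.0, 80.7]
```

```bash
python3 -m creep '[[0,-0.025,0.01,0.004,0,0,-10],[0,-0.05,0.02,0.008,0,0,-20],[0,-0.075,0.03,0.012,0,0,-30],[0,-0.1,0.04,0.016,0,0,-40],[0,-0.125,0.05,0.02,0,0,-50],[0,-0.15,0.06,0.024,0,0,-60],[0,-0.18,0.072,0.028,0,0,-70],[0,-0.2009,0.0807,0.0329,0,0,-80]]'
python3 -m creep '[[0,0,0,0,0,0,-0.7],[0,0,0,0,0,0,-0.7],[0,0,0,0,0,0,-0.7]]'
python3 look.py;  python3 -c "
from h import *
plan((661.3,-221.3,8,88))"; ls pics
```

```text
time: 48.9
eef_pos: [0.6606, -0.2222, 0.176]
orientation: [-0.065, -3.139, -0.001]
wrist_force: [0.1, 0.1, -0.0]
opening: 0.0856
grasp_force: 0.0
time: 49.28
eef_pos: [0.6602, -0.2203, 0.1784]
orientation: [-0.055, -3.141, -0.0]
wrist_force: [0.6, 0.7, 0.3]
opening: 0.0853
grasp_force: 0.0
top deck ((0.5294036865234375, -1.67376708984375), (200.157958984375, 181.6016845703125), 89.92778778076172) 0.10318404351726929 [-2.00000e-03  2.00000e-03  1.03525e+02]
  car [0.538 0.061 0.142] 0.82 [array([557.5,  57.2]), array([71.2, 43. ]), np.float64(6.6)]
  car [0.538 0.061 0.142] 0.82 [array([550.6,  63.9]), array([82.8, 66.2]), np.float64(8.0)]
  car [ 0.554 -0.028  0.136] 0.66 [array([572.5, -32.9]), array([80.3, 48.7]), np.float64(25.4)]
  car [ 0.554 -0.028  0.136] 0.66 [array([570.7, -31.5]), array([77.1, 66.6]), np.float64(9.0)]
scene deck ((0.3910064697265625, -1.880126953125), (180.72007751464844, 205.5262908935547), 0.18336506187915802) 0.10343683606546067 [5.00000e-03 1.00000e-03 1.03699e+02]
  car [0.553 0.052 0.136] 0.76 [array([563.9,  51.5]), array([48.3, 88.1]), np.float64(81
[... 291 characters left out ...]
.0)]
  car [ 0.57  -0.025  0.133] 0.64 [array([586.4, -17.6]), array([75.6, 43.6]), np.float64(43.5)]
  car [ 0.57  -0.025  0.133] 0.64 [array([577.2,  -4.9]), array([74. , 74.3]), np.float64(35.8)]
  car [ 0.675 -0.039  0.015] 0.62 [array([677.5, -53.4]), array([41.8, 19.2]), np.float64(29.5)]
  car [ 0.675 -0.039  0.015] 0.62 [array([662.1, -30.9]), array([84.9, 88.7]), np.float64(6.3)]
now [ 660.4 -220.6  178.7] psi 88.0 t 49.5 open 85.3 grip 0.0 F [-0.2  1.2  0.3]
(661.3, -221.3, 8, 88) -> [-0.0008, -0.0006, 0.1707] [-0.0, 0.0, 0.0]
s1.png
s5.png
scene0.png
scene2.png
scene3.png
scene_36.1.png
scene_42.9.png
scene_49.5.png
top0.png
top2.png
top3.png
top_36.0.png
top_42.8.png
top_49.4.png
```

```bash
python3 -m creep '[[0,-0.0005,-0.0006,0.06,0,0,0],[0,-0.0005,-0.0006,0.12,0,0,0],[0,-0.0005,-0.0006,0.165,0,0,0],[0,-0.0005,-0.0006,0.17,0,0,0],[0.8,-0.0005,-0.0006,0.17,0,0,0],[1,-0.0005,-0.0006,0.17,0,0,0],[1,-0.0005,-0.0006,0.17,0,0,0],[1,-0.0005,-0.0006,0.17,0,0,0]]'
python3 -m creep '[[1,0,0,0,0,0,0],[1,0,0,-0.05,0,0,0],[1,0,0,-0.1,0,0,0],[1,0,0,-0.16,0,0,0],[1,0,0,-0.182,0,0,0],[1,0,0,-0.182,0,0,0],[1,0,0,-0.182,0,0,0]]'
python3 -c "
from h import *
plan((661.6,-18.5,190,7.3),(661.6,-18.5,110,7.3))"
```

```text
time: 50.48
eef_pos: [0.6622, -0.2222, 0.011]
orientation: [0.053, 3.137, -0.002]
wrist_force: [0.2, 0.2, 6.3]
opening: 0.0404
grasp_force: 61.6
time: 51.35
eef_pos: [0.6605, -0.2215, 0.1892]
orientation: [-0.054, -3.14, -0.001]
wrist_force: [-0.6, 0.7, -2.0]
opening: 0.0407
grasp_force: 61.2
now [ 660.5 -221.5  189.2] psi 88.0 t 51.4 open 40.7 grip 61.2 F [-0.6  0.7 -2. ]
(661.6, -18.5, 190, 7.3) -> [0.0058, 0.2029, -0.0007] [-0.0, -0.1, 80.7]
(661.6, -18.5, 110, 7.3) -> [0.0, 0.0, 0.08] [0.0, 0.0, 0.0]
```

```bash
python3 -m creep '[[1,0.001,0.02,0,0,0,10],[1,0.002,0.05,0,0,0,20],[1,0.003,0.075,0,0,0,30],[1,0.004,0.1,0,0,0,40],[1,0.004,0.13,0,0,0,50],[1,0.005,0.16,0,0,0,60],[1,0.006,0.19,0,0,0,70],[1,0.0058,0.2029,-0.0007,0,0,80]]'
python3 -m creep '[[1,0,0,0,0,0,0.7],[1,0,0,0,0,0,0.7],[1,0,0,0,0,0,0.7],[1,0,0,0,0,0,0.7]]'
python3 -c "
from h import *
plan((661.6,-18.5,110,7.3))
d=get_image('scene'); w=cloud(d); h=d['image'].astype(int)
m=(np.hypot(w[...,0]-.6616,w[...,1]+.0185)<.05)&(w[...,2]>.16)&(w[...,2]<.24)&(h[...,2]>h[...,0]+25)
print(m.sum(),w[m].min(0).round(3),w[m].max(0).round(3))"
```

```text
time: 52.35
eef_pos: [0.6612, -0.0169, 0.189]
orientation: [-2.063, -2.365, 0.002]
wrist_force: [-0.4, 0.2, -1.1]
opening: 0.0403
grasp_force: 61.2
time: 52.85
eef_pos: [0.6621, -0.0194, 0.1908]
orientation: [-2.074, -2.359, 0.0]
wrist_force: [0.8, -0.1, -1.4]
opening: 0.0408
grasp_force: 61.2
now [662.1 -19.4 190.8] psi 7.4 t 52.9 open 40.8 grip 61.2 F [ 0.8 -0.1 -1.4]
(661.6, -18.5, 110, 7.3) -> [0.001, -0.0003, 0.0808] [-0.0, 0.0, 0.1]
47 [ 0.668 -0.054  0.199] [ 0.685 -0.034  0.219]
```

```bash
python3 -m creep '[[1,0.0007,0,0.03,0,0,0],[1,0.0007,0,0.06,0,0,0],[1,0.0007,0,0.073,0,0,0],[1,0.0007,0,0.078,0,0,0],[1,0.0007,0,0.079,0,0,0],[1,0.0007,0,0.079,0,0,0]]'
python3 -m creep '[[0.36,0,0,0,0,0,0],[0.36,0,0,0,0,0,0],[0.36,0,0,0,0,0,0],[0.36,0,0,-0.04,0,0,0],[0.36,0,0,-0.08,0,0,0],[0.2,0,0,-0.1,0,0,0],[0,-0.05,-0.02,-0.1,0,0,0],[0,-0.1,-0.04,-0.1,0,0,0]]'
python3 -m creep '[[0,-0.05,-0.03,0,0,0,0],[0,-0.1,-0.06,0,0,0,0],[0,-0.15,-0.09,0,0,0,0],[0,-0.2,-0.12,0,0,0,0],[0,-0.2,-0.12,0,0,0,0],[0,-0.2,-0.12,0,0,0,0],[0,-0.2,-0.12,0,0,0,0],[0,-0.2,-0.12,0,0,0,0]]'
python3 look.py | grep -v "0.0[0-9]* *\]"
python3 -c "
from h import *
for n in ('top','scene'):
    d=get_image(n); cv2.imwrite(f'pics/f_{n}.png',d['image'][:,:,::-1])
    for t in ['bus','tin','game_box','toy_pack','skittle','pen_mug']: print(t,[(np.round(r['location'],3).tolist(),round(r['conf'],2)) for r in look_for(n,t)[:1]])
    if n=='top': a=cv2.resize(d['image'][120:270,160:460,::-1],None,fx=2.5,fy=2.5)
    else: b=cv2.resize(d['image'][80:250,220:520,::-1],None,fx=1.7,fy=1.7)
b=cv2.resize(b,(510,289)); a=cv2.resize(a,(600,300)); c=np.zeros((589,600,3),np.uint8); c[:300]=a; c[300:,:510]=b; cv2.imwrite('pics/final.png',c); plan()"
```

```text
time: 53.65
eef_pos: [0.6625, -0.0182, 0.1131]
orientation: [2.074, 2.358, 0.001]
wrist_force: [-0.3, -0.1, 1.4]
opening: 0.0402
grasp_force: 61.5
time: 54.65
eef_pos: [0.635, -0.1229, 0.2123]
orientation: [2.072, 2.361, 0.0]
wrist_force: [0.3, 0.1, 0.3]
opening: 0.0855
grasp_force: 0.0
time: 55.65
eef_pos: [0.5423, -0.3349, 0.2121]
orientation: [2.072, 2.361, 0.0]
wrist_force: [0.3, 0.1, 0.2]
opening: 0.0853
grasp_force: 0.0
top deck ((-0.02313232421875, -1.7636184692382812), (200.57106018066406, 180.55972290039062), 89.60536193847656) 0.10318102863141276 [-4.00000e-03 -1.00000e-03  1.03532e+02]
  car [ 0.55  -0.03   0.135] 0.86 [array([569.4, -36.8]), array([74.8, 45.6]), np.float64(16.0)]
  car [ 0.55  -0.03   0.135] 0.86 [array([561.3, -33.4]), array([85.2, 65.9]), np.float64(7.1)]
  car [ 0.655 -0.019  0.143] 0.8 [array([642.8, -23. ]), array([49.4, 85.7]), np.float64(78.9)]
  car [ 0.655 -0.019  0.143] 0.8 [array([647.2, -19. ]), array([84.5, 86.7]), np.float64(29.1)]
  car [0.537 0.061 0.144] 0.71 [array([556.3,  57.5]), array([69.4, 42.6]), np.float64(7.8)]
  car [0.537 0.061
[... 419 characters left out ...]
]), np.float64(7.2)]
  car [ 0.564 -0.047  0.133] 0.57 [array([573.5, -37.8]), array([82.9, 46.5]), np.float64(12.7)]
  car [ 0.564 -0.047  0.133] 0.57 [array([572.8, -32.1]), array([81.2, 68.8]), np.float64(8.2)]
bus [([0.518, 0.014, 0.014], 0.39)]
tin [([0.671, -0.321, 0.063], 0.71)]
game_box [([0.405, 0.302, 0.032], 0.75)]
toy_pack [([0.795, -0.0, 0.052], 0.71)]
skittle [([0.777, 0.158, 0.078], 0.8)]
pen_mug []
bus []
tin [([0.685, -0.337, 0.057], 0.72)]
game_box [([0.419, 0.289, 0.031], 0.73)]
toy_pack [([0.806, -0.015, 0.052], 0.86)]
skittle [([0.79, 0.152, 0.069], 0.57)]
pen_mug [([0.31, -0.409, 0.052], 0.98)]
now [ 541.6 -336.1  212. ] psi 7.3 t 56.5 open 84.9 grip 0.0 F [0.7 0.2 0.8]
```

View pics/final.png

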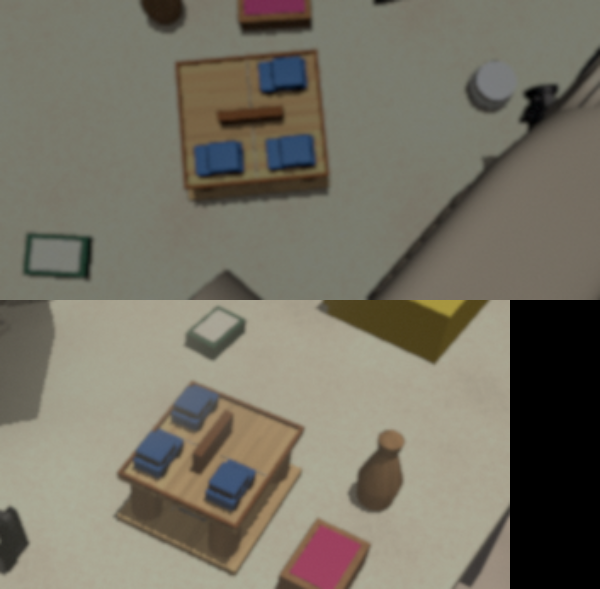

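The last picture shows three cars upright on the deck, at px (218,158), (290,152) and (283,75) in the top half. The deck is flat and square, and the other goods have not moved. The robot touches nothing, so I'm handing in.

```bash
python3 -c "
from workcell import sign_off
print(sign_off())"
```

```text
the job is handed in; nothing more can be done
None
```

The job is handed in after about 57 s of robot time: the bus is in its bay, all four columns are fully down, the deck lies flat and square (about 1.5–2 mm off centre along its length), all three cars stand on it, and the other goods were left where they were.

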